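# Seat the porous stone in the consolidation cell base

### The arm

A 7-joint arm with a two-finger parallel gripper is mounted at the origin on the work surface. World frame = base frame: x ahead of the robot, y to its left, z up, the work surface at z = 0. Lengths are in m, angles in degrees, forces in N, time in s.
With the tool pointing down it reaches from about 0.425 to 0.875 m from the base axis. Payload 4.7 kg.
Tool frame: the origin (TCP) lies between the finger pads; the fingertips stand 11 mm ahead of it and the grasp point (between the pads) lies 8 mm behind it (env.tcp_to_tips is the distance from the TCP to the fingertips, in m); z points along the fingers, y is the line along which they close (so a half turn about z gives the same grasp; the last joint's range is limited). The gripper opens to 87 mm and grips with 3 to 60 N. Pads are 19 mm wide; open, the fingers measure 117 mm over their backs; the gripper's body (75 mm by 190 mm) begins 51 mm behind the grasp point.
Start: joints at [-65.369, 18.392, -4.016, 83.108, 1.295, 78.541, -3.26], TCP at [0.263, 0.595, 0.234] pointing down, gripper open.
Joint ranges: [-163.93, 163.93], [-17.29, 119.83], [-79.2, 71.16], [3.27, 140.29], [-89.18, 269.18], [5.43, 117.66], [-154.24, 154.24]. Speed limits (degrees/s): [147.25, 147.25, 180, 180, 180, 180, 180].

### API

Orientations are given as [roll, pitch, yaw] about the fixed x, y, z axes, in that order (R = Rz(yaw) Ry(pitch) Rx(roll)).
In Python, from cell import env, viewer gives the robot as it stands.
- The arm moves only by the tool step_arm, never from a script. Its arguments are lists of equal length, an entry for each row: "delta_pos": the shift along the tool's x, y, z in units of 0.2 m (1.0 is 0.2 m), a list of three; "rot": the turn, a rotation vector about the tool's x, y, z in units of 1.5 rad (1.0 is 1.5 rad), a list of three; "gripper": the gripper command: -1 is shut, 1 is fully open, values between are in proportion. A call has 1 to 20 rows; each row is the pose to reach, as a shift and turn from the pose commanded when the call began, along the tool's axes at that moment; what a row does not reach only later rows make up. A row lasts 1/8 s, in which the tool goes at most 62.5 mm and 10.7 degrees, less where a joint would pass 70% of its speed; a pose out of reach is approached as far as the arm can. A call with a number of a shift or a turn outside -1 to 1 is refused whole. A call with a gripper value outside its range is refused whole. The fingers move at their own pace and stop on an object; "squeeze" is the grip in N (left out, the last holds). Time passes only in rows, so rows that repeat a pose let the fingers close. It gives the time, the measured TCP pose, the force, the opening and the grip force at its end, in the units of the state.
- env.get_obs(): the state, without advancing time (a new reading comes with each control period).
- viewer.read_camera(name): name is "side" or "top" or "wrist"; returns a dict with "img" (400x640x3 uint8, red, green, blue), "fx", "fy", "cx", "cy" (pixels), "pose" (4x4, takes a point from camera to world coordinates). Camera axes: x right, y down, z forward; pixel columns grow to the right and rows downward; lengths in m; the calibration is good to about 2 mm. The wrist camera is an equidistant fisheye: a pixel r from the principal point sees the ray r / f radians off the axis. A picture is of the moment at which its call begins. There is no depth.
- env.sign_off(): hands the job in; it is judged then, once.
The state is a dict: "time_s": time; "qpos": joint angles; "joint_velocities": joint speeds; "effort": joint torques, N m; "tool_pos": TCP position; "tool_rot": TCP orientation; "force": force on the tool from outside, world axes, zero at the start; "wrist_torque": the same for the moment, N m; "grip_width": finger opening in m; "grasp_force": force on a finger pad.
Only numpy, scipy, OpenCV 4.12 (cv2) and the standard library are available. Lean on these libraries where they do the work, as an engineer would, in place of code of your own. Each camera call takes 0.05 s, during which the arm holds its last target. There are 200 camera calls.

### The job

With the fingertips, push the loose pale porous stone disc across the top of the brass base plate until it drops into the round recess in the middle of the plate and lies flat on the recess floor. Only slide it, do not lift it off the plate. Leave the loading cap and the other loose things on the bench where they are, and take the hand clear at the end.

Things in the scene. Friction and masses are not known exactly. Their poses are not given: they have to be found in the camera images.
- cell: Brass base plate of a consolidation cell, fixed to the bench: 130 (x) by 340 (y) by 20 mm high, flat on top. Origin at the centre of its underside (on the bench); its long side runs along its y axis, z is up. A round flat-bottomed recess with a dark floor, 70 mm in diameter and 10 mm deep opens upward at the plate's centre (floor 10 mm above the bench, mouth 20 mm above it, no raised rim).
- stone_center (a point): Centre (half-way up) of the loose pale porous stone, a solid disc 64 mm in diameter and 12 mm thick, about 0.06 to 0.12 kg. It starts lying flat on top of the plate on one of the two wings beside the recess, 85 to 115 mm from the recess centre along the plate and up to 15 mm off the plate's centre line. Seated, it stands 2 mm proud of the plate top.
- cap: Aluminium loading cap with a black knob, 58 mm in diameter at the foot and 44 mm high, 0.22 kg, standing loose on the plate's other wing; origin at the centre of its underside. Stays where it is.
- sieve: Bystander: open round steel sieve pan, 150 mm in diameter, 50 mm high, on the bench to the robot's left; origin at the centre of its underside.
- jar: Bystander: glass jar with black lid, 72 mm in diameter, 120 mm high, beyond the plate; origin at the centre of its underside.
- mallet: Bystander: black rubber mallet lying on the bench to the robot's right, handle 250 mm long with head 90 mm across and 66 mm high; origin on the bench under the handle, handle along x, head centre at +100 mm.
- thermometer: Bystander: yellow digital probe thermometer lying on the bench to the robot's left, about 165 mm long, 16 mm high; origin under its 55 mm body, probe along +x.
- scraper: Bystander: scraper with black and red handle lying on the bench to the robot's right, 190 mm long, 24 mm high; origin on the bench where blade meets handle, blade along +x.
There are look-alikes about, which are no part of the job. Leave any green or orange look-alike of the part that bears stone_center alone.

How it is judged:
By the outcome, as a careful person would: the job done as asked, in the order asked, and still so for the second after the job is handed in, with the robot touching nothing.
It also fails if it takes over 32 s, if anything falls off the work surface, if the arm or the gripper's body presses on something with over 40 N, if the wrist force passes 120 N, or if a joint passes its speed limit or range.

## Working session

There is one attempt and no reset: what is moved stays moved. The work goes in short steps, Python scripts to look and compute and a tool call to move; the robot and the scene stay as the last step left them, time stands still between calls to the robot, and variables do not carry over. Pictures are saved under pics/ and viewed, at most 10 in all, crops included, and the job is handed in when it is done.

Besides the shell and the picture viewer there is one more tool, called after "Emit:" as name(argument=value, ...) on one line, values as JSON. step_arm: Moves the arm, as the interface text tells. Shifts and turns lie within -1 to 1; 1 stands for 0.2 m of shift or 1.5 rad of turn. Its arguments: {"type":"object","properties":{"delta_pos":{"type":"array"},"rot":{"type":"array"},"gripper":{"type":"array"},"squeeze":{"type":"number"}},"required":["delta_pos","rot","gripper"]}

```bash
mkdir -p pics
cat > h.py <<'E'
import numpy as np,cv2
from cell import env,viewer
def snap(n,f):
    c=viewer.read_camera(n); cv2.imwrite(f'pics/{f}.png',c['img'][:,:,::-1]); return c
def ray(c,u,v,z):
    P=np.array(c['pose']); d=P[:3,:3]@np.array([(u-c['cx'])/c['fx'],(v-c['cy'])/c['fy'],1]); o=P[:3,3]
    return o+d*(z-o[2])/d[2]
def proj(c,p):
    P=np.array(c['pose']); q=P[:3,:3].T@(np.array(p)-P[:3,3]); return c['fx']*q[0]/q[2]+c['cx'],c['fy']*q[1]/q[2]+c['cy']
E
python3 - <<'E'
from h import *
a=snap('top','t1');b=snap('side','s1')
for c in(a,b):print(np.round(c['pose'],3).tolist(),c['fx'],c['cx'],c['cy'])
o=env.get_obs();print({k:np.round(v,3) for k,v in o.items()},env.tcp_to_tips)
E
```

```text
[[-0.004, -0.997, 0.076, 0.417], [-1.0, 0.004, 0.001, 0.015], [-0.001, -0.075, -0.997, 1.27], [0.0, 0.0, 0.0, 1.0]] 430.29932330120243 320.3278669033042 193.61551587885285
[[0.993, -0.059, 0.099, 0.401], [-0.114, -0.638, 0.761, -1.033], [0.018, -0.768, -0.641, 0.902], [0.0, 0.0, 0.0, 1.0]] 473.8867135333188 321.8241002175406 201.44416195845764
{'time_s': np.float64(0.1), 'qpos': array([-65.371,  18.435,  -4.016,  83.169,   1.296,  78.542,  -3.259]), 'joint_velocities': array([-0.019, -0.065,  0.023, -0.186,  0.031, -0.042,  0.045]), 'effort': array([-0.0000e+00, -4.9257e+01, -4.0600e-01, -3.1340e+01, -6.4000e-02,
        4.0000e-02,  0.0000e+00]), 'tool_pos': array([0.262, 0.594, 0.233]), 'tool_rot': array([-1.79900e+02,  7.00000e-03,  1.56182e+02]), 'force': array([ 0.742, -0.502,  0.226]), 'wrist_torque': array([ 0.031, -0.015,  0.06 ]), 'grasp_force': np.float64(0.0), 'grip_width': np.float64(0.087)} 0.011
```

View pics/t1.png

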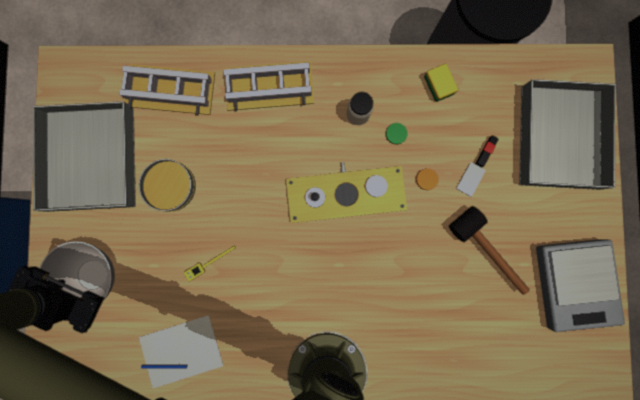

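View pics/s1.png

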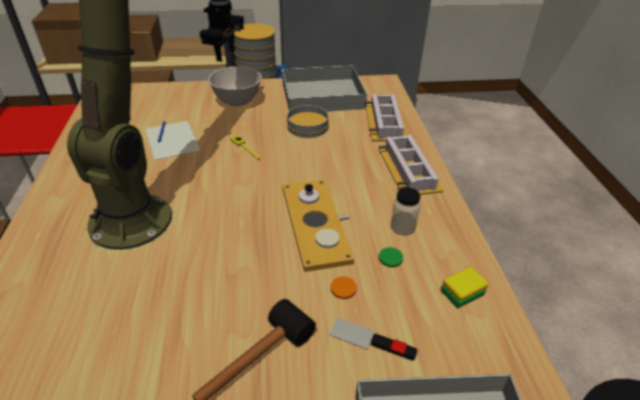

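The top view shows the plate around (346,194), with the recess at (346,194), the pale stone on the right wing at (376,186) and the cap at (315,197). The orange and green look-alikes are off the plate. Next I'll measure these.

Run:
```python
from h import *
def blob(img,lo,hi,box):
    hsv=cv2.cvtColor(img,cv2.COLOR_RGB2HSV); m=cv2.inRange(hsv,lo,hi)
    k=np.zeros_like(m); x0,y0,x1,y1=box; k[y0:y1,x0:x1]=m[y0:y1,x0:x1]
    cs,_=cv2.findContours(k,0,1); return max(cs,key=cv2.contourArea)
for n,bs,br in(('top',(360,170,395,202),(330,178,362,210)),('side',(310,226,345,250),(300,208,330,228))):
    c=viewer.read_camera(n);im=c['img']
    for nm,lo,hi,bx,z in(('stone',(0,0,115),(180,90,255),bs,.032),('recess',(0,0,0),(180,140,100),br,.01)):
        k=blob(im,lo,hi,bx); (u,v),ax,an=cv2.fitEllipse(k)
        pts=np.array([ray(c,*p[0],z) for p in k]); print(n,nm,round(u,1),round(v,1),np.round(ax,1),ray(c,u,v,z).round(4),np.ptp(pts,0).round(3))
    hsv=cv2.cvtColor(im,cv2.COLOR_RGB2HSV)
    if n=='top':
        print([hsv[y,x].tolist() for x,y in((346,194),(376,186),(392,190),(330,185),(440,190))])
        k=blob(im,(22,120,60),(35,255,255),(280,160,412,226)); r=cv2.minAreaRect(k); b=cv2.boxPoints(r)
        q=np.array([ray(c,*p,.02) for p in b]); print('plate',b.round(1).tolist(),q.round(4).tolist(),q.mean(0).round(4),[np.linalg.norm(q[i]-q[i-1]).round(3) for i in range(4)])
```

```text
top stone 376.2 185.7 [21.9 22.1] [ 0.5332 -0.1452  0.032 ] [0.064 0.064 0.   ]
top recess 346.1 193.9 [22.3 22.5] [ 0.5112 -0.0593  0.01  ] [0.065 0.065 0.   ]
[[90, 4, 69], [114, 15, 166], [29, 131, 154], [28, 134, 154], [22, 99, 154]]
plate [[284.8999938964844, 177.89999389648438], [401.5, 165.10000610351562], [406.3999938964844, 210.0], [289.79998779296875, 222.8000030517578]] [[0.558, 0.1196, 0.02], [0.5944, -0.2215, 0.02], [0.4631, -0.2335, 0.02], [0.4272, 0.105, 0.02]] [ 0.5107 -0.0576  0.02  ] [np.float64(0.132), np.float64(0.343), np.float64(0.132), np.float64(0.34)]
side stone 326.9 237.3 [16.9 23. ] [ 0.5322 -0.1467  0.032 ] [0.06  0.065 0.   ]
side recess 314.8 219.1 [13.  22.5] [ 0.5107 -0.0486  0.01  ] [0.063 0.056 0.   ]
```

Emit:
step_arm(delta_pos=[[-0.94,-0.46,0],[-0.94,-0.46,0],[-0.94,-0.46,0],[-0.94,-0.46,0],[-0.94,-0.46,0],[-0.94,-0.46,0]], rot=[[0,0,0.605],[0,0,0.605],[0,0,0.605],[0,0,0.605],[0,0,0.605],[0,0,0.605]], gripper=[-0.08,-0.08,-0.08,-0.08,-0.08,-0.08])

```text
time_s: 0.95
tool_pos: [0.3974, 0.4343, 0.2335]
tool_rot: [-180.0, -0.0, 104.2]
force: [-0.4, -0.6, -0.5]
grip_width: 0.0418
grasp_force: 0.0
```

Emit:
step_arm(delta_pos=[[-0.9,0,0],[-0.9,0,0],[-0.9,0,0],[-0.9,0,0]], rot=[[0,0,0],[0,0,0],[0,0,0],[0,0,0]], gripper=[-0.08,-0.08,-0.08,-0.08])

```text
time_s: 1.45
tool_pos: [0.4432, 0.2555, 0.234]
tool_rot: [180.0, 0.1, 103.9]
force: [-0.4, 0.9, -0.4]
grip_width: 0.04
grasp_force: 0.0
```

Emit:
step_arm(delta_pos=[[-0.9,0,0],[-0.9,0,0],[-0.9,0,0],[-0.9,0,0]], rot=[[0,0,0],[0,0,0],[0,0,0],[0,0,0]], gripper=[-0.08,-0.08,-0.08,-0.08])

```text
time_s: 1.95
tool_pos: [0.4866, 0.0818, 0.2339]
tool_rot: [180.0, 0.1, 103.9]
force: [-1.1, 0.3, -0.4]
grip_width: 0.0403
grasp_force: 0.0
```

Emit:
step_arm(delta_pos=[[-0.9,0,0.3],[-0.9,0,0.3],[-0.9,0,0.3],[-0.9,0,0.3],[-0.9,0,0.3]], rot=[[0,0,0],[0,0,0],[0,0,0],[0,0,0],[0,0,0]], gripper=[-0.08,-0.08,-0.08,-0.08,-0.08])

```text
time_s: 2.58
tool_pos: [0.53, -0.0868, 0.1732]
tool_rot: [-180.0, -0.1, 104.4]
force: [0.8, 0.5, 0.4]
grip_width: 0.04
grasp_force: 0.0
```

Emit:
step_arm(delta_pos=[[-0.62,-0.06,0],[-0.62,-0.06,0],[-0.62,-0.06,0],[-0.62,-0.06,0]], rot=[[0,0,0],[0,0,0],[0,0,0],[0,0,0]], gripper=[-0.08,-0.08,-0.08,-0.08])

```text
time_s: 3.08
tool_pos: [0.5494, -0.2092, 0.1735]
tool_rot: [180.0, -0.1, 104.4]
force: [-0.5, 0.4, 0.5]
grip_width: 0.0397
grasp_force: 0.0
```

Run:
```python
from h import *
c=snap('wrist','w1'); print(np.round(c['pose'],3).tolist(),c['fx'],c['cx'],c['cy'])
```

```text
[[0.969, 0.239, 0.068, 0.532], [0.249, -0.932, -0.264, -0.137], [0.0, 0.273, -0.962, 0.325], [0.0, 0.0, 0.0, 1.0]] 309.70691628693146 318.02876859496286 197.16090525827912
```

View pics/w1.png

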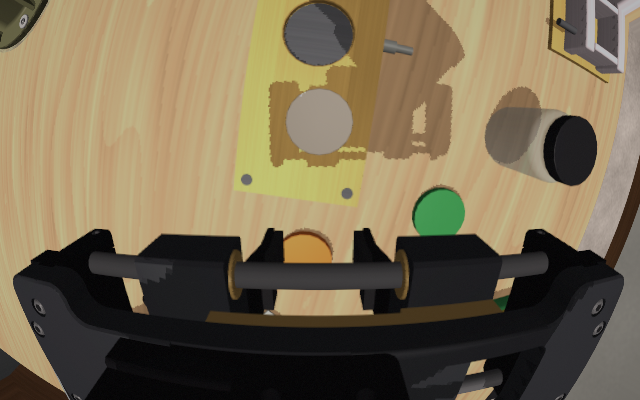

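The wrist view shows the stone at (319,122) and the recess at (318,33). Both line up with the fingers. The orange look-alike sits off the plate, below.

Run:
```python
from h import *
c=viewer.read_camera('wrist'); P=np.array(c['pose'])
def fr(u,v,z):
    x,y=(u-c['cx'])/c['fx'],(v-c['cy'])/c['fy']; t=np.hypot(x,y); s=np.sinc(t/np.pi)
    d=P[:3,:3]@np.array([x*s,y*s,np.cos(t)]); return P[:3,3]+d*(z-P[2,3])/d[2]
hsv=cv2.cvtColor(c['img'],cv2.COLOR_RGB2HSV)
for nm,lo,hi,(x0,y0,x1,y1),z in(('stone',(0,0,110),(180,60,255),(280,83,360,162),.032),('recess',(0,0,0),(180,255,112),(276,0,358,72),.02)):
    m=cv2.inRange(hsv,lo,hi)[y0:y1,x0:x1]; k=max(cv2.findContours(m,0,1)[0],key=cv2.contourArea)
    q=np.array([fr(p[0][0]+x0,p[0][1]+y0,z)[:2] for p in k],np.float32); print(nm,*cv2.minEnclosingCircle(q),cv2.minAreaRect(q))
print('orange',fr(307,245,.012),[hsv[y,x].tolist() for x,y in((318,33),(319,122))])
```

```text
stone (0.534942090511322, -0.14568012952804565) 0.03138161823153496 ((0.5352140665054321, -0.1457551121711731), (0.06215374544262886, 0.0608520545065403), 14.474656105041504)
recess (0.5120710134506226, -0.05849362164735794) 0.03526955842971802 ((0.5123493671417236, -0.05887763947248459), (0.06920532882213593, 0.06870032846927643), 45.74776077270508)
orange [ 0.55593263 -0.27870563  0.012     ] [[135, 6, 91], [18, 38, 159]]
```

Emit:
step_arm(delta_pos=[[0,0.005,0.3],[0,0.005,0.55],[0,0.005,0.65],[0,0.005,0.69],[0,0.005,0.695],[0,0.005,0.695]], rot=[[0,0,0],[0,0,0],[0,0,0],[0,0,0],[0,0,0],[0,0,0]], gripper=[-0.08,-0.08,-0.08,-0.08,-0.08,-0.08])

```text
time_s: 3.92
tool_pos: [0.5507, -0.2123, 0.0363]
tool_rot: [179.8, 0.1, 104.2]
force: [-0.2, -0.0, 0.5]
grip_width: 0.0398
grasp_force: 0.0
```

Emit:
step_arm(delta_pos=[[0.06,0,0.008],[0.1,0,0.008],[0.13,0,0.008],[0.16,0,0.008],[0.19,0,0.008],[0.22,0,0.008],[0.25,0,0.008],[0.28,0,0.008],[0.31,0,0.008],[0.33,0,0.008],[0.35,0,0.008],[0.35,0,0.008]], rot=[[0,0,0],[0,0,0],[0,0,0],[0,0,0],[0,0,0],[0,0,0],[0,0,0],[0,0,0],[0,0,0],[0,0,0],[0,0,0],[0,0,0]], gripper=[-0.08,-0.08,-0.08,-0.08,-0.08,-0.08,-0.08,-0.08,-0.08,-0.08,-0.08,-0.08])

```text
time_s: 5.42
tool_pos: [0.5322, -0.1436, 0.0329]
tool_rot: [-180.0, -0.0, 104.2]
force: [0.3, 0.2, -0.2]
grip_width: 0.0401
grasp_force: 0.0
```

Run:
```python
from h import *
c=snap('wrist','w2');o=env.get_obs();print(o['tool_pos'],o['force'],o['tool_rot'])
```

```text
[ 0.53221648 -0.14381682  0.0329244 ] [-0.40871467  0.43510931 -0.57404649] [ 1.79998314e+02 -1.75347997e-02  1.04190009e+02]
```

View pics/w2.png

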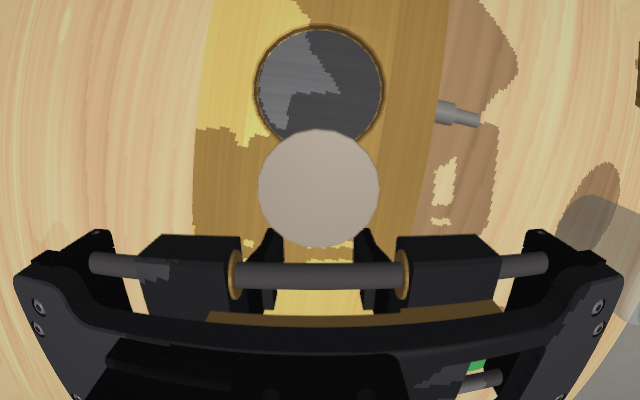

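The stone (318,188) is moving ahead of the fingers and lines up with the recess (319,86).

```bash
cat >> h.py <<'E'
def fr(c,u,v,z):
    P=np.array(c['pose']);x,y=(u-c['cx'])/c['fx'],(v-c['cy'])/c['fy']; t=np.hypot(x,y); s=np.sinc(t/np.pi)
    d=P[:3,:3]@np.array([x*s,y*s,np.cos(t)]); return P[:3,3]+d*(z-P[2,3])/d[2]
E
python3 - <<'E'
from h import *
c=viewer.read_camera('wrist')
def circ(p,z):return cv2.minEnclosingCircle(np.array([fr(c,*q,z)[:2] for q in p],np.float32))
s=circ([(318,129),(379,188),(318,248),(258,188)],.032); r=circ([(319,26),(383,90),(254,90)],.02); print(s,r)
T=env.get_obs()['tool_pos'][:2];a=np.radians(104.2)
for q in(s[0],r[0],(.5115,-.0587)):
    e=np.array(q)-T; print('along',e@[np.cos(a),np.sin(a)],'tool y',e@[np.sin(a),-np.cos(a)])
E
```

```text
((0.524766743183136, -0.11048737168312073), 0.03174232318997383) ((0.5121102333068848, -0.05934383347630501), 0.03420035541057587)
along 0.034258486834697136 tool y 0.000992741247487219
along 0.08694408747857144 tool y 0.0012688342641602045
along 0.08771794358557024 tool y 0.000835183529463232
```

Emit:
step_arm(delta_pos=[[0.02,0,-0.005],[0.045,0.001,-0.005],[0.07,0.001,-0.005],[0.095,0.001,-0.005],[0.12,0.001,-0.005],[0.145,0.001,-0.005],[0.17,0.001,-0.005],[0.19,0.001,-0.005],[0.21,0.001,-0.005],[0.23,0.001,-0.005],[0.245,0.001,-0.005],[0.255,0.001,-0.005],[0.265,0.001,-0.005],[0.265,0.001,-0.005]], rot=[[0,0,0],[0,0,0],[0,0,0],[0,0,0],[0,0,0],[0,0,0],[0,0,0],[0,0,0],[0,0,0],[0,0,0],[0,0,0],[0,0,0],[0,0,0],[0,0,0]], gripper=[-0.08,-0.08,-0.08,-0.08,-0.08,-0.08,-0.08,-0.08,-0.08,-0.08,-0.08,-0.08,-0.08,-0.08])

```text
time_s: 7.28
tool_pos: [0.5194, -0.0924, 0.0339]
tool_rot: [-180.0, -0.0, 104.2]
force: [-0.0, -0.8, 0.7]
grip_width: 0.0397
grasp_force: 0.0
```

Run:
```python
from h import *
c=snap('wrist','w3');o=env.get_obs();print(o['tool_pos'],o['force'],o['tool_rot'])
```

```text
[ 0.51947323 -0.0925796   0.03396221] [ 0.36648362  0.19446709 -0.02658108] [ 1.79996030e+02 -3.56645831e-03  1.04182805e+02]
```

View pics/w3.png

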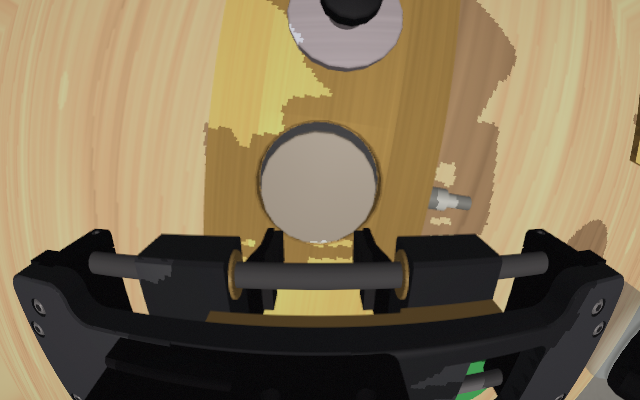

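The stone looks to be in the recess, with a thin crescent at the far rim. I'll push 2 mm more, back off, lift and check.

Emit:
step_arm(delta_pos=[[0.005,0,0],[0.01,0,0],[0.012,0,0],[0.012,0,0],[-0.05,0,0],[-0.15,0,0],[-0.2,0,-0.1],[-0.2,0,-0.4],[-0.2,0,-0.6],[-0.2,0,-0.6]], rot=[[0,0,0],[0,0,0],[0,0,0],[0,0,0],[0,0,0],[0,0,0],[0,0,0],[0,0,0],[0,0,0],[0,0,0]], gripper=[-0.08,-0.08,-0.08,-0.08,-0.08,-0.08,-0.08,-0.08,-0.08,-0.08])

```text
time_s: 8.57
tool_pos: [0.5318, -0.1331, 0.1576]
tool_rot: [179.6, 0.1, 104.1]
force: [-0.3, -0.4, -0.9]
grip_width: 0.0397
grasp_force: 0.0
```

Run:
```python
from h import *
c=snap('wrist','w4');s=viewer.read_camera('side')['img'][170:280,260:380,::-1]
im=cv2.imread('pics/w4.png')[0:230,170:470]
cv2.imwrite('pics/c4.png',np.hstack([cv2.resize(im,(600,460)),cv2.resize(s,(200,460))]));print(env.get_obs()['tool_pos'])
```

```text
[ 0.52927016 -0.13201233  0.15394989]
```

View pics/c4.png

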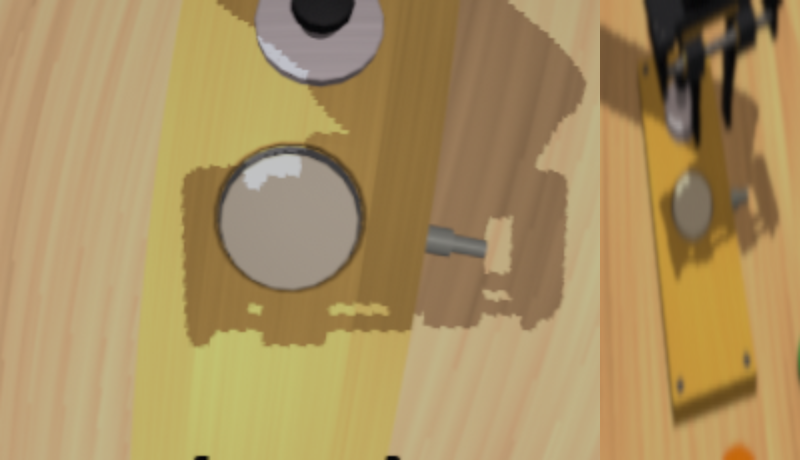

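The stone sits inside the recess outline with the far gap visible at crop (290,148). I'll clear the hand and check that the stone is flat.

Emit:
step_arm(delta_pos=[[-0.3,0,-0.1],[-0.6,0,-0.3],[-0.65,0,-0.3],[-0.65,0,-0.3],[-0.65,0,-0.3]], rot=[[0,0,0],[0,0,0],[0,0,0],[0,0,0],[0,0,0]], gripper=[-0.08,-0.08,-0.08,-0.08,-0.08])

```text
time_s: 9.3
tool_pos: [0.5605, -0.2552, 0.2119]
tool_rot: [-179.9, -0.2, 104.3]
force: [-0.5, 0.5, -0.2]
grip_width: 0.0398
grasp_force: 0.0
```

Run:
```python
from h import *
out=[]
for n,(x0,y0,x1,y1),z0 in(('wrist',(230,10,400,180),0),('side',(270,175,360,265),0),('top',(290,160,410,225),0)):
    c=snap(n,n+'5'); out.append(cv2.resize(c['img'][y0:y1,x0:x1,::-1],(266,266),interpolation=cv2.INTER_CUBIC))
    if n=='wrist':
        hsv=cv2.cvtColor(c['img'],cv2.COLOR_RGB2HSV); P=np.array(c['pose'])
        m=cv2.inRange(hsv,(0,0,115),(180,75,255)); m[:, :250]=0;m[:,390:]=0
        for k in cv2.findContours(m,0,1)[0]:
            if cv2.contourArea(k)>2000:
                q=np.array([fr(c,*p[0],.022)[:2] for p in k],np.float32); print(cv2.fitEllipse(k),cv2.fitEllipse(q))
cv2.imwrite('pics/c5.png',np.hstack(out)); print(env.get_obs()['tool_pos'])
```

```text
[ 0.56100544 -0.25531368  0.21289791]
```

View pics/c5.png

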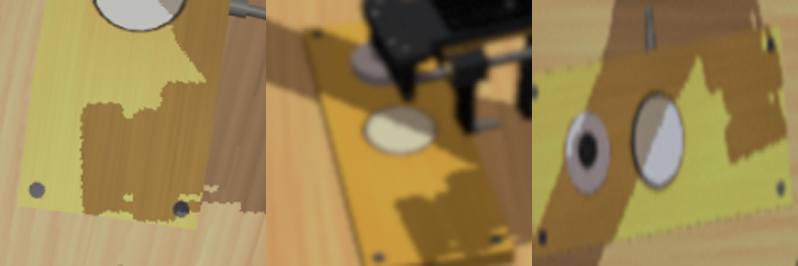

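The wrist, side and top crops show the stone with a thin dark ring around it and no cast shadow. I'll do one numeric check of its size and height.

Run:
```python
from h import *
for n,(x0,y0,x1,y1) in(('top',(332,178,362,210)),('side',(298,206,332,230)),('wrist',(280,0,360,34))):
    c=viewer.read_camera(n); hsv=cv2.cvtColor(c['img'],cv2.COLOR_RGB2HSV)
    m=cv2.inRange(hsv,(0,0,85),(180,85,255))[y0:y1,x0:x1]; k=max(cv2.findContours(m,0,1)[0],key=cv2.contourArea)
    f=fr if n=='wrist' else ray
    for z in(.022,.028):
        q=np.array([f(c,p[0][0]+x0,p[0][1]+y0,z)[:2] for p in k],np.float32); print(n,z,[np.round(v,4) for v in cv2.fitEllipse(q)])
```

```text
top 0.022 [array([ 0.5102, -0.0607]), array([0.0631, 0.0655]), np.float64(70.5435)]
top 0.028 [array([ 0.5098, -0.0603]), array([0.0628, 0.0652]), np.float64(70.5437)]
side 0.022 [array([ 0.5093, -0.06  ]), array([0.0589, 0.0625]), np.float64(71.5578)]
side 0.028 [array([ 0.5085, -0.0667]), array([0.0585, 0.062 ]), np.float64(71.5578)]
wrist 0.022 [array([ 0.5152, -0.0732]), array([0.0371, 0.0689]), np.float64(103.9089)]
wrist 0.028 [array([ 0.5157, -0.0751]), array([0.0364, 0.0677]), np.float64(103.9089)]
```

The top and side views agree at z = 0.022, which matches the stone standing 2 mm proud, so it is seated and centred. Handing in.

```bash
python3 -c "
from cell import env
print(env.sign_off())"
```

```text
the job is handed in; nothing more can be done
None
```

The stone was slid into the recess and handed in; top and side views put its face about 2 mm above the plate, as it should be when seated, and the hand is clear with nothing else touched.

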